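# Put the last pie out for sale and press its price holder home

### The arm

A 6-joint arm with a two-finger parallel gripper is mounted at the origin on the work surface. World frame = base frame: x ahead of the robot, y to its left, z up, the work surface at z = 0. Lengths are in m, angles in rad, forces in N, time in s.
With the tool pointing down it reaches from about 0.35 to 0.775 m from the base axis. Payload 5.5 kg.
Tool frame: the origin (TCP) lies midway between the tips of the shut fingers; the grasp point (between the pads) lies grip_point_offset behind it (grip_point_offset is the distance from the TCP to the grasp point, in m); z points along the fingers, y is the direction in which the jaws open and shut (so a half turn about z gives the same grasp; the last joint's range is limited). The gripper opens to 85 mm and grips with 20 to 120 N. Pads are 22 mm wide; open, the fingers measure 114 mm over their backs; the gripper's body (76 mm by 85 mm) begins 54 mm behind the grasp point. The pads swing forward as they close: fully open they stand 13 mm farther back than shut.
Start: joints at [-1.242, 0.313, 0.046, 1.304, 0, 1.431], TCP at [0.26, -0.513, 0.231] pointing down, gripper open.
Joint ranges: [-2.76, 2.76], [-0.86, 1.69], [-1.03, 1.26], [-2.2, 2.34], [-1.47, 1.5], [-3.14, 3.14]. Speed limits (rad/s): [2.57, 2.57, 3.14, 3.14, 3.14, 3.14].

### API

Orientations are given as a unit quaternion [w, x, y, z].
In Python, from workcell import * gives the robot as it stands.
- The arm moves only by the tool send_rows, never from a script. Its argument "series" is one flat list of numbers, 7 for each row, row after row: the shift along the tool's x, y, z in cm, then the turn, a rotation vector about the tool's x, y, z in degrees, then the opening, from 0 (shut) to 1 (fully open). A call has 1 to 10 rows; each row is the pose to reach, as a shift and turn from the pose commanded when the call began, along the tool's axes at that moment; what a row does not reach only later rows make up. A row lasts 1/12 s, in which the tool goes at most 41.7 mm and 7.16 degrees, less where a joint would pass 70% of its speed; a pose out of reach is approached as far as the arm can. A call with a gripper value outside its range is refused whole. The fingers move at their own pace and stop on an object; "newtons" is the grip in N (left out, the last holds). Time passes only in rows, so rows that repeat a pose let the fingers close. It gives the time, the measured TCP pose, the force and the opening at its end, in the units of the state.
- get_state(): the state, without advancing time (a new reading comes with each control period).
- read_camera(name): name is "scene" or "top"; returns the picture (420x560x3 uint8, blue, green, red); there is no depth.
- camera_info(name): a dict with "K" (3x3 intrinsics, pixels), "D" ([k1, k2, p1, p2, k3] as OpenCV has them; the pictures are not rectified), "xyz" and "attitude" of the camera in the world. Camera axes: x right, y down, z forward; pixel columns grow to the right and rows downward; lengths in m; the calibration is good to about 2 mm. A picture is of the moment at which its call begins. camera_info takes no time and is no camera call.
- hand_in(): hands the job in, once; it reports no verdict.
Trained networks look in the newest picture that a camera, given by its name, has taken for a name from the list of things; names that differ only in an ending like _2 or _b are one class to them, and where a whole thing is asked for, a point or a joint stands for the part that bears it (a point fixed in the world has none). Each returns a list of dicts, best first, with "p" (0 to 1); they miss things now and then, are a little off and sometimes report something else, mostly with a low value. They report only what shows in the picture. A call takes as long as a camera call. They do not tell look-alikes from the thing itself.
- silhouettes(camera, label): "pixels" (420x560 bool, what is visible of it) and "box" ([left, top, width, height] in pixels, round what is visible of it).
The state is a dict: "clock": time; "joint_pos": joint angles; "qvel": joint speeds; "tau": joint torques, N m; "tcp_pos": TCP position; "orientation": TCP orientation; "wrist_force": force on the tool from outside, world axes, zero at the start; "ft_torque": the same for the moment, N m; "finger_gap": finger opening in m.
Only numpy, scipy, OpenCV 4.12 (cv2) and the standard library are available. Lean on these libraries where they do the work, as an engineer would, in place of code of your own. Each camera call takes 0.05 s, during which the arm holds its last target. There are 200 camera calls.

### The job

Take the finished pie out of the oven's steel catch tray and set it down in the empty bread crate, leaving it there. Then take the loose price holder out of its wooden block, push its tongue down behind the lip of the price rail in front of that same crate until the spring strip inside is fully down, and keep it pressed home: the program finishes with the gripper still on the holder, pressing it. Leave the other things on the table standing where they are.

Things in the scene. Friction and masses are not known exactly. Their poses are not given: they have to be found in the camera images.
- stand: The EMPTY bread crate on its fixed board (its twin is full of rolls, price holder fitted). Origin on the table under the crate's centre; x towards its price rail (roughly away from the robot), y along the rail, z up. Board 12 mm thick, 256 by 190 mm, x from -90 to 166 mm. Crate outside 176 (x) by 186 (y) mm, walls 8 mm, inner floor 20 mm, rim 67 mm above the table. Rail at x = 140 mm.
- crate_floor (a point): Centre of the empty crate's inner floor, 20 mm above the table; axes as the stand's.
- slot (a point): Mouth of the empty crate's price rail: centre of its slot at the top of the flared lips, 62 mm above the table; axes as the stand's. Slot 10 mm wide (x), 66 mm long (y), between two upright aluminium strips (the far one is the lip), straight up to 50 mm above the table, then flaring 35 degrees outwards (mouth 27 mm wide). End cheeks rise to 48 mm.
- bar (a joint): Spring strip inside that slot, moved straight down by the holder's tongue: 0 = up (its top 34 mm above the table), 0.012 m = fully down on its stop (top 22 mm above the table). It starts to yield at about 4 N and needs about 10 N to be fully down; it springs back up when let go.
- pie_center (a point): Centre (half-way up) of the oval baked pie, 110 mm long (its x), 56 mm wide (its y), 30 mm high (toppings 2 mm more), rigid, about 0.18 kg; it lies flat in the catch tray, with its underside 3 mm above the table.
- pie: The same pie; origin at the centre of its underside.
- tray: Steel catch tray, fixed, 200 (x) by 180 (y) mm outside, walls 3 mm, floor 3 mm thick, rim 16 mm above the table; origin under its centre.
- block: Wooden block that keeps the loose price holder, fixed, 70 (x) by 90 (y) by 30 mm high; origin under its centre. The holder stands in a slot along its y, 12 by 56 mm, 24 mm deep (floor 6 mm above the table), with play.
- holder_grip (a point): Middle of the panel of the loose price holder, 70 mm above its foot: grip here across the 10 mm thickness (its x); z up. Grey plastic, about 60 g. Panel 10 (x) by 64 (y) mm, 40 to 96 mm above the foot, white card on both faces (either may look forward). Below it a tongue 6 (x) by 50 (y) mm, 0 to 42 mm above the foot.
- holder_foot (a point): Middle of the lower edge of the tongue of the loose price holder; it is 6 mm above the table at the start and 22 mm above the table when home.
- holder: The loose price holder; origin at its foot, axes as above.
- mill: Bystander: wooden pepper mill, 54 mm across, 95 mm tall; origin under its centre. Leave it standing.
- shaker: Bystander: glass shaker with a steel cap, 44 mm across, 85 mm tall; origin under its centre. Leave it standing.
- ramekin: Bystander: small white ceramic dish, 70 mm across, 40 mm tall; origin under its centre. Leave it standing.
- bowl: Bystander: white ceramic bowl, 140 mm across, 55 mm tall; origin under its centre. Leave it standing.
Not all that is in view belongs to the job. Leave any green look-alike of the pie alone.

How it is judged:
By the outcome, as a careful person would: the job done as asked, in the order asked, and still so for the second after the job is handed in, while the arm keeps its last pose, push and grip.
It also fails if it takes over 64 s, if anything falls off the work surface, if the arm or the gripper's body presses on something with over 40 N, if the wrist force passes 120 N, or if a joint passes its speed limit or range.

## Working session

There is one attempt and no reset: what is moved stays moved. The work goes in short steps, Python scripts to look and compute and a tool call to move; the robot and the scene stay as the last step left them, time stands still between calls to the robot, and variables do not carry over. Pictures are saved under pics/ and viewed, about 8 in all and at most 12, crops included, and the job is handed in when it is done.

Besides the shell and the picture viewer there is one more tool, called after "Request:" by a JSON object that holds its "op" and its "data". send_rows: Moves the arm, as the interface text tells. Its arguments: {"type":"object","properties":{"series":{"type":"array"},"newtons":{"type":"number"}},"required":["series"]}

```bash
ls; mkdir -p pics; python3 - <<'E'
from workcell import *
import cv2,numpy as np
for c in("scene","top"):
    im=read_camera(c); cv2.imwrite(f"pics/{c}0.png",im); print(c,camera_info(c))
s=get_state();print(s)
a=cv2.imread("pics/scene0.png")
for c in("scene","top"):
    for l in("stand","pie","tray","block","holder","mill","shaker","ramekin","bowl"):
        try:
            for d in silhouettes(c,l):
                ys,xs=np.nonzero(d["pixels"]);print(c,l,round(d["p"],2),d["box"],len(xs),xs.mean().round(1),ys.mean().round(1))
        except Exception as e: print(c,l,e)
E
```

```text
pics
scene {'K': array([[389.38893161,   0.        , 271.49286762],
       [  0.        , 389.38893161, 209.34746007],
       [  0.        ,   0.        ,   1.        ]]), 'D': array([-0.02109662,  0.        ,  0.        ,  0.        ,  0.        ]), 'xyz': array([1.30982695, 0.27183823, 1.03033769]), 'attitude': array([-0.20096264,  0.54274355,  0.76400882, -0.28519113])}
top {'K': array([[480.24902971,   0.        , 276.66129652],
       [  0.        , 480.24902971, 215.04105042],
       [  0.        ,   0.        ,   1.        ]]), 'D': array([-0.07892213,  0.        ,  0.        ,  0.        ,  0.        ]), 'xyz': array([ 0.40493074, -0.00514857,  1.60608411]), 'attitude': array([-0.02700266,  0.71280248, -0.70031358,  0.02728326])}
{'clock': 0.1, 'joint_pos': array([-1.24160471e+00,  3.13959055e-01,  4.51253658e-02,  1.30359333e+00,
        1.34576331e-05,  1.43121233e+00]), 'qvel': array([-0.00037677, -0.0026006 ,  0.00292868, -0.00141556, -0.00123089,
        0.00170416]), 'tau': array([ 1.34111739e-03, -4.81727672e+01,  2.99243224e+01,  1.27678344e-02,
       -1.59342875e-05
[... 1044 characters left out ...]
86.7
scene bowl 0.36 [348.4, 211.7, 59.8, 64.5] 2430 378.6 244.1
scene bowl 0.21 [371.8, 224.2, 24.7, 29.2] 544 384.5 238.8
top stand 0.72 [295.6, 175.1, 63.3, 80.4] 4550 327.1 214.1
top pie 0.93 [194.1, 275.0, 17.9, 36.9] 511 201.9 295.2
top pie 0.86 [137.5, 265.4, 23.2, 34.1] 568 150.8 281.0
top pie 0.66 [148.1, 207.1, 27.4, 33.1] 523 164.5 225.7
top tray 0.73 [143.2, 196.0, 54.3, 57.1] 2665 170.2 223.8
top block 0.92 [377.9, 220.5, 30.3, 27.4] 588 393.5 234.6
top mill 0.48 [200.4, 150.8, 15.3, 16.3] 246 206.0 157.5
top shaker 0.62 [378.1, 179.8, 13.6, 16.0] 209 386.9 186.7
top ramekin 0.69 [345.1, 147.7, 23.1, 26.3] 365 355.6 160.3
top bowl 0.64 [244.4, 111.4, 44.0, 39.4] 1349 264.1 132.0
```

```bash
python3 - <<'E'
import cv2
a=cv2.imread("pics/scene0.png");cv2.imwrite("pics/s0c.png",cv2.resize(a[140:320,130:430],None,fx=2.66,fy=2.66,interpolation=cv2.INTER_CUBIC))
a=cv2.imread("pics/top0.png");cv2.imwrite("pics/t0c.png",cv2.resize(a[100:325,120:420],None,fx=2.66,fy=2.66,interpolation=cv2.INTER_CUBIC))
E
```

```text
(no output)
```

View pics/s0c.png

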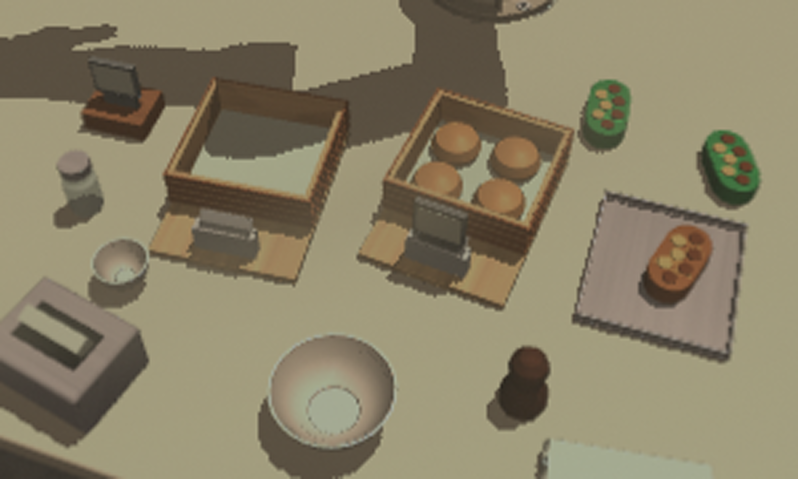

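View pics/t0c.png

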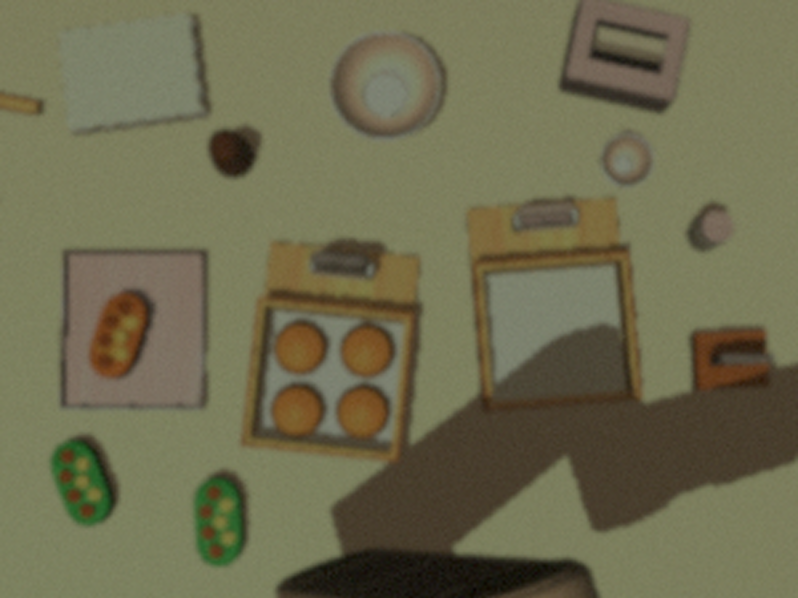

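Three "pies" in the top image: (165,226) brown on the steel tray, and green ones at (151,281) and (202,295). The brown one in the tray is the pie. The empty crate is the right-hand one at (327,214), and the loose holder stands in the block at (394,235). Next I fit the poses.

```bash
cat > h.py <<'E'
from workcell import *
import cv2,numpy as np
from scipy.optimize import minimize
from scipy.spatial.transform import Rotation as R
def rot(q): return R.from_quat([q[1],q[2],q[3],q[0]])
def proj(c,P):
    i=camera_info(c); r=rot(i["attitude"]).inv()
    return cv2.projectPoints(np.float64(P),r.as_rotvec(),r.apply(-i["xyz"]),i["K"],i["D"])[0][:,0]
def ray(c,uv,z):
    i=camera_info(c); p=cv2.undistortPoints(np.float64([[uv]]),i["K"],i["D"])[0,0]
    d=rot(i["attitude"]).apply([*p,1]); return i["xyz"]+d*(z-i["xyz"][2])/d[2]
def box(x0,x1,y0,y1,z0,z1): return np.array([[x,y,z] for x in(x0,x1) for y in(y0,y1) for z in(z0,z1)])
def cyl(a,b,z0,z1): 
    t=np.linspace(0,2*np.pi,40)[:-1]; return np.vstack([np.c_[a*np.cos(t),b*np.sin(t),0*t+z] for z in(z0,z1)])
M=dict(stand=[box(-.09,.166,-.095,.095,0,.012),box(-.088,.088,-.093,.093,.012,.067),box(.127,.153,-.033,.033,.012,.062)],
 pie=[cyl(.055,.028,.003,.033)],tray=[box(-.1,.1,-.09,.09,0,.016)],block=[box(-.035,.035,-.045,.045,0,.03)],
 holder=[box(-.005,.005,-.032,.032,.046,.102),box(-.003,.003,-.025,.025,.03,.048)],
 mill=[cyl(.027,.027,0,.095)],shaker=[cyl(.022,.022,0,.085)],ramekin=[cyl(.035,.035,0,.04)],bowl=[cyl(.07,.07,0,.055)])
def render(c,hulls,p,S=4):
    m=np.zeros((420*S,560*S),np.uint8); r=R.from_euler("z",p[2])
    for h in hulls:
        q=proj(c,r.apply(h)+[p[0],p[1],0]); 
        cv2.fillConvexPoly(m,cv2.convexHull(np.int32(np.round((q+.5)*S))),255)
    return cv2.resize(m,(560,420),interpolation=cv2.INTER_AREA)/255.
def fit(name,masks,p0):
    def f(p):
        e=0
        for c,m in masks: 
            r=render(c,M[name],p); e+=1-np.minimum(r,m).sum()/np.maximum(r,m).sum()
        return e/len(masks)
    best=None
    for y in p0[2]:
        o=minimize(f,[p0[0],p0[1],y],method="Nelder-Mead",options=dict(initial_simplex=np.array([p0[0],p0[1],y])+[[0,0,0],[.01,0,0],[0,.01,0],[0,0,.2]],xatol=2e-4,fatol=1e-4,maxiter=150))
        if best is None or o.fun<best.fun: best=o
    return best
def grab(c,name,near=None):
    L=silhouettes(c,name)
    if near is not None: L=[d for d in L if np.hypot(d["box"][0]+d["box"][2]/2-near[0],d["box"][1]+d["box"][3]/2-near[1])<15]
    return L[0]["pixels"].astype(float) if L else None
E
python3 - <<'E'
from h import *
try: print("gpo",grip_point_offset)
except NameError: print("none")
N=dict(stand=[(327,214),(224,207)],pie=[(164.5,225.7),(384.5,238.8)],tray=[(170,224),(378.6,244)],block=[(393.5,234.6),(176,183)],holder=[(398,234),(173,170)],
mill=[(206,157),(326,285)],shaker=[(387,187),(160,209)],ramekin=[(356,160),(175,239)],bowl=[(264,132),(255,287)])
cams=("top","scene")
for c in cams: read_camera(c)
for n,nr in N.items():
    ms=[(c,grab(c,n,q)) for c,q in zip(cams,nr)]; ms=[(c,m) for c,m in ms if m is not None]
    z=dict(stand=.03,holder=.08).get(n,.02)
    c0=ray("top",nr[0],z)
    ys=[0] if n in("mill","shaker","ramekin","bowl") else ([-.3,.3] if n!="pie" else [-.6,0,.6])
    for sel in ([ms]+[[m] for m in ms] if n in("stand","pie") and len(ms)>1 else [ms]):
        if not sel: print(n,"nomask",c0); continue
        o=fit(n,sel,(c0[0],c0[1],ys)); print(n,[c for c,_ in sel],o.x.round(4),"deg",np.degrees(o.x[2]).round(1),"1-iou",round(o.fun,3))
E
```

```text
gpo 0.0187
stand ['top', 'scene'] [ 0.4966 -0.1756  0.1019] deg 5.8 1-iou 0.033
stand ['top'] [ 0.4973 -0.1738  0.1029] deg 5.9 1-iou 0.023
stand ['scene'] [ 0.495  -0.1772  0.0954] deg 5.5 1-iou 0.029
pie ['top', 'scene'] [ 0.4859  0.3662 -0.3732] deg -21.4 1-iou 0.093
pie ['top'] [ 0.4857  0.366  -0.3675] deg -21.1 1-iou 0.076
pie ['scene'] [ 0.4854  0.3663 -0.2497] deg -14.3 1-iou 0.101
tray ['top', 'scene'] [0.4917 0.3524 0.0169] deg 1.0 1-iou 0.207
block ['top', 'scene'] [ 0.4671 -0.3967  0.0833] deg 4.8 1-iou 0.207
holder ['scene'] [ 0.4675 -0.4006  0.0974] deg 5.6 1-iou 0.084
mill ['top', 'scene'] [0.7142 0.2322 0.2911] deg 16.7 1-iou 0.271
shaker ['top', 'scene'] [ 0.627  -0.3676  0.0266] deg 1.5 1-iou 0.134
ramekin ['top', 'scene'] [ 0.7145 -0.2636 -0.0616] deg -3.5 1-iou 0.268
bowl ['top', 'scene'] [0.7992 0.0409 0.1054] deg 6.0 1-iou 0.164
```

```bash
cat >> h.py <<'E'
def plan(*T,cur=None):
    """T: (x,y,z,heading of tool x in deg) world, tool down -> shift cm, turn deg from present pose"""
    s=get_state(); p,q=s["tcp_pos"],rot(s["orientation"])
    for x,y,z,h in T:
        g=R.from_matrix(np.array([[np.cos(np.radians(h)),np.sin(np.radians(h)),0],[np.sin(np.radians(h)),-np.cos(np.radians(h)),0],[0,0,-1]]).T)
        print("shift cm",(q.inv().apply(np.array([x,y,z])-p)*100).round(2),"turn",np.degrees((q.inv()*g).as_rotvec()).round(1))
def st():
    s=get_state();x=rot(s["orientation"]).as_matrix()
    print("t",round(s["clock"],2),"tcp",s["tcp_pos"].round(4),"head",np.degrees(np.arctan2(x[1,0],x[0,0])).round(1),"zdir",x[:,2].round(3),"F",s["wrist_force"].round(1),"M",s["ft_torque"].round(2),"gap",round(s["finger_gap"],4),"q",s["joint_pos"].round(2))
def crop(im,u,v,w,h,k): return cv2.resize(im[int(v-h/2):int(v+h/2),int(u-w/2):int(u+w/2)],None,fx=k,fy=k,interpolation=cv2.INTER_CUBIC)
E
python3 - <<'E'
from h import *
P=dict(pie=(.4857,.366,-.3675),holder=(.4675,-.4006,.09),stand=(.4966,-.1756,.1))
out=[]
for c,u,v,n in(("top",164,226,"pie"),("scene",384,240,"pie"),("top",394,236,"holder"),("scene",173,172,"holder")):
    im=crop(cv2.imread(f"pics/{c}0.png"),u,v,66,50,6); p=P[n]
    for h in M[n]:
        q=(proj(c,R.from_euler("z",p[2]).apply(h)+[p[0],p[1],0])-[int(u-33),int(v-25)]+.5)*6
        cv2.polylines(im,[cv2.convexHull(np.int32(q))],True,(255,255,0),1)
    out.append(im)
cv2.imwrite("pics/conf.png",np.vstack([np.hstack(out[:2]),np.hstack(out[2:])]))
st(); plan((.5,-.12,.23,93),(.486,.366,.2,160))
E
```

```text
t 2.0 tcp [ 0.2598 -0.513   0.2313] head 26.9 zdir [ 0. -0. -1.] F [ 0.1 -0.5 -0.3] M [ 0.01  0.   -0.03] gap 0.0854 q [-1.24  0.31  0.05  1.3   0.    1.43]
shift cm [ 39.19 -24.21   0.13] turn [  0.    0.  -66.1]
shift cm [ 59.89 -68.2    3.13] turn [   0.     0.  -133.1]
```

View pics/conf.png

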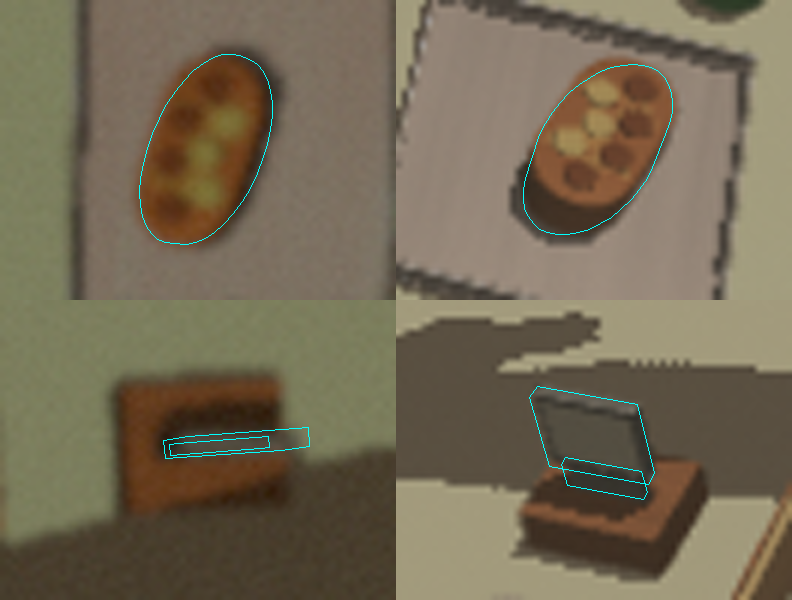

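The crop confirms it: a brown pie with the tray around it at top (165,226), and the loose grey holder standing in the brown block at scene (174,172). Both outlines are within about a pixel, and the pie's yaw looks nearer -17°. I'll move over the pie.

Request:
{"op": "send_rows", "data": {"series": [10, -6, 0, 0, 0, -14, 1, 20, -12, 0, 0, 0, -28, 1, 28, -17, 0, 0, 0, -42, 1, 34, -21, 0, 0, 0, -52, 1, 39, -25, 0, 0, 0, -62, 1, 43, -30, 0, 0, 0, -69, 1, 46, -34, 0, 0, 0, -76, 1, 48.5, -38, 0, 0, 0, -83, 1, 51, -42, 0, 0, 0, -90, 1, 53, -46, 0, 0, 0, -97, 1]}}

```text
clock: 2.83
tcp_pos: [0.4441, -0.1395, 0.2315]
orientation: [0.001, 0.651, 0.759, 0.0]
wrist_force: [0.6, 0.1, -0.5]
finger_gap: 0.0853
```

```bash
python3 -c "
from h import *
st(); plan((.486,.367,.12,163),(.486,.367,.01,163))"
```

```text
t 2.83 tcp [ 0.4441 -0.1395  0.2315] head 98.8 zdir [ 0.001 -0.    -1.   ] F [ 0.6  0.1 -0.5] M [ 0.04 -0.03  0.  ] gap 0.0853 q [-0.48  0.1  -0.22  1.25  0.    0.94]
shift cm [49.41 11.9  11.13] turn [  0.    0.1 -64.2]
shift cm [49.42 11.89 22.13] turn [  0.    0.1 -64.2]
```

Request:
{"op": "send_rows", "data": {"series": [49.4, 11.9, 3, 0, 0, -64, 1, 49.4, 11.9, 3, 0, 0, -64, 1, 49.4, 11.9, 3, 0, 0, -64, 1, 49.4, 11.9, 3, 0, 0, -64, 1, 49.4, 11.9, 3, 0, 0, -64, 1, 49.4, 11.9, 3, 0, 0, -64, 1, 49.4, 11.9, 3, 0, 0, -64, 1, 49.4, 11.9, 3, 0, 0, -64, 1, 49.4, 11.9, 3, 0, 0, -64, 1, 49.4, 11.9, 3, 0, 0, -64, 1]}}

```text
clock: 3.67
tcp_pos: [0.48, 0.2753, 0.2068]
orientation: [0.0, 0.15, 0.989, 0.0]
wrist_force: [1.0, -0.2, 0.5]
finger_gap: 0.0856
```

```bash
python3 -c "
from h import *
st(); plan((.486,.367,.10,163),(.486,.367,.01,163))"
```

```text
t 3.67 tcp [0.48   0.2753 0.2068] head 162.8 zdir [ 0.001  0.    -1.   ] F [ 1.  -0.2  0.5] M [-0.06 -0.05  0.  ] gap 0.0856 q [ 0.38  0.28 -0.06  1.23 -0.    0.68]
shift cm [ 2.15  8.94 10.68] turn [ 0.   0.  -0.2]
shift cm [ 2.16  8.94 19.68] turn [ 0.   0.  -0.2]
```

Request:
{"op": "send_rows", "data": {"series": [1, 4.1, 4, 0, 0, 0, 1, 2.15, 8.0, 5.5, 0, 0, 0, 1, 2.15, 8.95, 9, 0, 0, 0, 1, 2.15, 8.95, 13, 0, 0, 0, 1, 2.15, 8.95, 16, 0, 0, 0, 1, 2.15, 8.95, 18, 0, 0, 0, 1, 2.15, 8.95, 19.5, 0, 0, 0, 1, 2.15, 8.95, 20.1, 0, 0, 0, 1, 2.15, 8.95, 20.1, 0, 0, 0, 1, 2.15, 8.95, 20.1, 0, 0, 0, 1], "newtons": 40}}

```text
clock: 4.5
tcp_pos: [0.4871, 0.3649, 0.0062]
orientation: [0.0, 0.152, 0.988, 0.0]
wrist_force: [0.5, -0.8, 0.2]
finger_gap: 0.0849
```

```bash
python3 -c "
from h import *
st()
a=read_camera('scene');b=read_camera('top')
cv2.imwrite('pics/g1.png',np.hstack([crop(a,384,230,80,90,5),crop(b,165,226,80,90,5)]))"
```

```text
t 4.5 tcp [0.4871 0.3649 0.0062] head 162.5 zdir [ 0.  0. -1.] F [ 0.5 -0.8  0.2] M [0.08 0.02 0.04] gap 0.0849 q [ 0.51  0.53 -0.21  0.83 -0.    0.82]
```

View pics/g1.png

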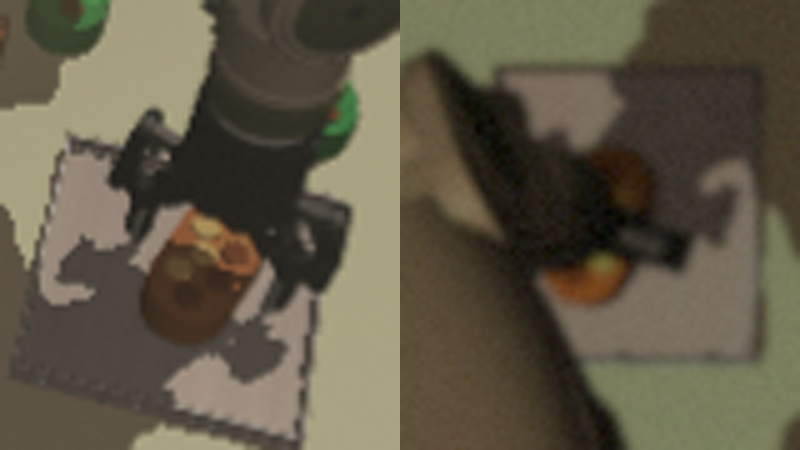

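The fingers straddle the pie: left finger near crop (140,210), right near (300,260), pie between them at (200,270). Next: close on it.

Request:
{"op": "send_rows", "data": {"series": [0, 0, 0, 0, 0, 0, 0.3, 0, 0, 0, 0, 0, 0, 0.3, 0, 0, 0, 0, 0, 0, 0.3, 0, 0, 0, 0, 0, 0, 0.3, 0, 0, 0, 0, 0, 0, 0.3, 0, 0, 0, 0, 0, 0, 0.3, 0, 0, 0, 0, 0, 0, 0.3, 0, 0, -1, 0, 0, 0, 0.3, 0, 0, -2, 0, 0, 0, 0.3, 0, 0, -3, 0, 0, 0, 0.3], "newtons": 40}}

```text
clock: 5.43
tcp_pos: [0.4865, 0.3647, 0.0365]
orientation: [-0.0, 0.152, 0.988, -0.0]
wrist_force: [-0.3, 0.4, -2.1]
finger_gap: 0.0554
```

```bash
python3 -c "
from h import *
st(); plan((.486,.367,.18,163),(.54,.10,.19,132),(.497,-.176,.19,96))"
```

```text
t 5.43 tcp [0.4865 0.3647 0.0365] head 162.5 zdir [-0. -0. -1.] F [-0.3  0.4 -2.1] M [-0.02 -0.05  0.  ] gap 0.0554 q [ 0.51  0.5  -0.17  0.9   0.    0.82]
shift cm [  0.12   0.2  -14.35] turn [-0.  -0.  -0.5]
shift cm [-13.07 -23.64 -15.35] turn [-0.  -0.  30.5]
shift cm [-17.27 -51.25 -15.34] turn [-0.  -0.  66.5]
```

Request:
{"op": "send_rows", "data": {"series": [0, 0, -4, 0, 0, 0, 0.3, 0, 0, -8, 0, 0, 0, 0.3, -1, -1, -12, 0, 0, 3, 0.3, -3, -4, -14, 0, 0, 9, 0.3, -5, -7.5, -15.3, 0, 0, 15, 0.3, -8, -11, -15.3, 0, 0, 21, 0.3, -10, -14.5, -15.3, 0, 0, 27, 0.3, -12, -18, -15.3, 0, 0, 33, 0.3, -13.5, -21.7, -15.3, 0, 0, 39, 0.3, -14.5, -25.5, -15.3, 0, 0, 45, 0.3]}}

```text
clock: 6.27
tcp_pos: [0.5491, 0.0758, 0.1898]
orientation: [0.001, 0.521, 0.853, 0.0]
wrist_force: [0.9, 0.2, -1.2]
finger_gap: 0.055
```

```bash
python3 -c "
from h import *
st(); plan((.497,-.176,.19,96),(.497,-.176,.03,96))"
```

```text
t 6.27 tcp [0.5491 0.0758 0.1898] head 117.2 zdir [ 0.002 -0.    -1.   ] F [ 0.9  0.2 -1.2] M [-0.02 -0.1   0.02] gap 0.055 q [-0.01  0.29 -0.09  1.19 -0.    1.09]
shift cm [-20.02 -16.14  -0.03] turn [ 0.1  0.  21.2]
shift cm [-20.   -16.16  15.97] turn [ 0.1  0.  21.2]
```

Request:
{"op": "send_rows", "data": {"series": [-3, -2.4, 0, 0, 0, 4, 0.3, -6, -4.8, 0, 0, 0, 8, 0.3, -9, -7.2, 0, 0, 0, 12, 0.3, -12, -9.6, 0, 0, 0, 16, 0.3, -15, -12, 0, 0, 0, 20, 0.3, -17.5, -14.2, 0, 0, 0, 21, 0.3, -19.2, -15.5, 0, 0, 0, 21, 0.3, -20, -16.1, 0, 0, 0, 21, 0.3, -20, -16.1, 2, 0, 0, 21, 0.3, -20, -16.1, 5, 0, 0, 21, 0.3]}}

```text
clock: 7.1
tcp_pos: [0.5001, -0.1757, 0.142]
orientation: [0.004, 0.667, 0.745, 0.001]
wrist_force: [1.2, -0.1, -2.5]
finger_gap: 0.0552
```

```bash
python3 -c "
from h import *
st(); plan((.497,-.176,.0245,96))
a=read_camera('scene');b=read_camera('top')
cv2.imwrite('pics/p1.png',np.hstack([crop(a,224,190,100,110,4),crop(b,327,214,100,110,4)]))"
```

```text
t 7.1 tcp [ 0.5001 -0.1757  0.142 ] head 96.4 zdir [ 0.007 -0.003 -1.   ] F [ 1.2 -0.1 -2.5] M [ 0.02 -0.06  0.03] gap 0.0552 q [-0.49  0.26 -0.24  1.05  0.    0.97]
shift cm [ 0.05 -0.39 11.74] turn [0.4 0.2 0.4]
```

View pics/p1.png

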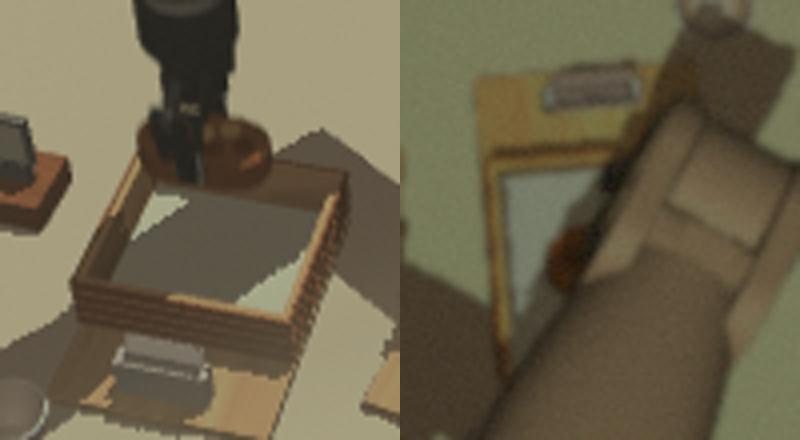

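The pie is held level above the empty crate, at scene crop (205,150), with its long axis along the rail. Lower, release and rise.

Request:
{"op": "send_rows", "data": {"series": [0, -0.3, 3, 0, 0, 0, 0.3, 0, -0.3, 6, 0, 0, 0, 0.3, 0, -0.3, 8.5, 0, 0, 0, 0.3, 0, -0.3, 10, 0, 0, 0, 0.3, 0, -0.3, 11, 0, 0, 0, 0.3, 0, -0.3, 11.5, 0, 0, 0, 0.3, 0, -0.3, 11.7, 0, 0, 0, 0.3, 0, -0.3, 11.8, 0, 0, 0, 0.3, 0, -0.3, 11.8, 0, 0, 0, 0.3, 0, -0.3, 11.8, 0, 0, 0, 0.3]}}

```text
clock: 8.03
tcp_pos: [0.4947, -0.1734, 0.024]
orientation: [0.0, 0.666, 0.746, 0.0]
wrist_force: [-8.8, 3.7, 15.1]
finger_gap: 0.0554
```

```bash
python3 -c "
from h import *
st(); plan((.497,-.176,.0245,96))"
```

```text
t 8.03 tcp [ 0.4947 -0.1734  0.024 ] head 96.5 zdir [ 0. -0. -1.] F [-8.8  3.7 15.1] M [0.82 1.46 0.04] gap 0.0554 q [-0.49  0.37 -0.41  0.78  0.    0.97]
shift cm [-0.29  0.2  -0.05] turn [0.  0.  0.5]
```

Request:
{"op": "send_rows", "data": {"series": [0, 0, -0.1, 0, 0, 0, 0.3, 0, 0, -0.1, 0, 0, 0, 1, 0, 0, -0.1, 0, 0, 0, 1, 0, 0, -0.1, 0, 0, 0, 1, 0, 0, -0.1, 0, 0, 0, 1, 0, 0, -1, 0, 0, 0, 1, 0, 0, -4, 0, 0, 0, 1, 0, 0, -8, 0, 0, 0, 1, 0, 0, -12, 0, 0, 0, 1, 0, 0, -16, 0, 0, 0, 1]}}

```text
clock: 8.87
tcp_pos: [0.4941, -0.1738, 0.1828]
orientation: [-0.0, 0.666, 0.746, -0.0]
wrist_force: [0.6, -0.7, 0.5]
finger_gap: 0.0856
```

```bash
python3 -c "
from h import *
st(); plan((.4675,-.4006,.19,6),(.4675,-.4006,.19,186),(.497,-.176,.1,96))"
```

```text
t 8.87 tcp [ 0.4941 -0.1738  0.1828] head 96.5 zdir [-0.001  0.    -1.   ] F [ 0.6 -0.7  0.5] M [-0.07 -0.03 -0.01] gap 0.0856 q [-0.49  0.23 -0.18  1.16 -0.    0.97]
shift cm [-22.23  -5.2   -0.72] turn [-0.   0.  90.5]
shift cm [-22.23  -5.2   -0.72] turn [ -0.   -0.  -89.5]
shift cm [-0.25  0.27  8.28] turn [-0.  -0.   0.5]
```

```bash
python3 - <<'E'
from h import *
for c in("scene","top"):
    im=read_camera(c); cv2.imwrite(f"pics/{c}1.png",im)
    for n in("holder","pie"):
        for d in silhouettes(c,n): print(c,n,round(d["p"],2),d["box"])
m=[("scene",grab("scene","holder",(173,170)))]
t=grab("top","holder",(399,233))
for s in([m]+([m+[("top",t)],[("top",t)]] if t is not None else [])):
    o=fit("holder",s,(.4675,-.40,[.09])); print(o.x.round(4),round(o.fun,3))
E
```

```text
scene holder 0.65 [163.3, 163.0, 21.3, 19.1]
scene pie 0.8 [392.0, 188.8, 27.6, 27.6]
scene pie 0.67 [213.0, 188.1, 29.9, 17.2]
scene pie 0.6 [347.2, 169.7, 19.8, 28.0]
top holder 0.28 [379.7, 225.5, 26.3, 20.7]
top pie 0.94 [190.4, 278.1, 21.5, 35.2]
top pie 0.61 [135.9, 265.0, 22.9, 34.8]
top pie 0.58 [308.2, 217.2, 18.4, 17.1]
[ 0.4662 -0.3997  0.0064] 0.072
[ 0.4642 -0.4007  0.028 ] 0.515
[ 0.4854 -0.3782 -0.1121] 0.76
```

Request:
{"op": "send_rows", "data": {"series": [-4, -0.5, 0, 0, 0, 0, 1, -8, -1.5, 0, 0, 0, 0, 1, -12, -2.5, 0, 0, 0, 0, 1, -16, -3.5, 0, 0, 0, 1, 1, -19.5, -4.5, 0, 0, 0, 1.5, 1, -22.1, -5.2, 0, 0, 0, 1.5, 1, -22.1, -5.2, 2, 0, 0, 1.5, 1, -22.1, -5.2, 4, 0, 0, 1.5, 1, -22.1, -5.2, 4, 0, 0, 1.5, 1, -22.1, -5.2, 4, 0, 0, 1.5, 1]}}

```text
clock: 10.1
tcp_pos: [0.4665, -0.3982, 0.1384]
orientation: [-0.003, 0.676, 0.737, 0.0]
wrist_force: [0.5, 0.1, -0.6]
finger_gap: 0.0856
```

```bash
python3 -c "
from h import *
st(); plan((.467,-.400,.0575,95))
a=read_camera('scene');b=read_camera('top')
cv2.imwrite('pics/h1.png',np.hstack([crop(a,195,185,100,110,4),crop(b,350,214,100,110,4)]))
for d in silhouettes('top','pie')+silhouettes('scene','pie'): print(round(d['p'],2),d['box'])
m=grab('top','pie',(325,219));
if m is not None:
    M['pie']=[cyl(.055,.028,.02,.05)]; o=fit('pie',[('top',m)],(.495,-.174,[1.67])); print(o.x,o.fun)
"
```

```text
t 10.1 tcp [ 0.4665 -0.3982  0.1384] head 95.0 zdir [-0.004  0.004 -1.   ] F [ 0.5  0.1 -0.6] M [-0.08  0.05 -0.02] gap 0.0856 q [-0.84  0.43 -0.01  1.13 -0.    0.65]
shift cm [-0.22  0.06  8.09] turn [-0.2 -0.3 -0. ]
0.95 [192.5, 275.4, 19.4, 35.8]
0.92 [139.7, 265.1, 20.5, 32.4]
0.9 [308.4, 216.8, 37.8, 21.0]
0.56 [292.1, 173.9, 66.7, 82.5]
0.94 [349.1, 172.7, 17.9, 22.9]
0.69 [392.2, 190.2, 25.0, 26.8]
0.68 [212.5, 187.2, 31.7, 18.1]
[ 0.4939676  -0.17056492  1.72148095] 0.10295465295021877
```

View pics/h1.png

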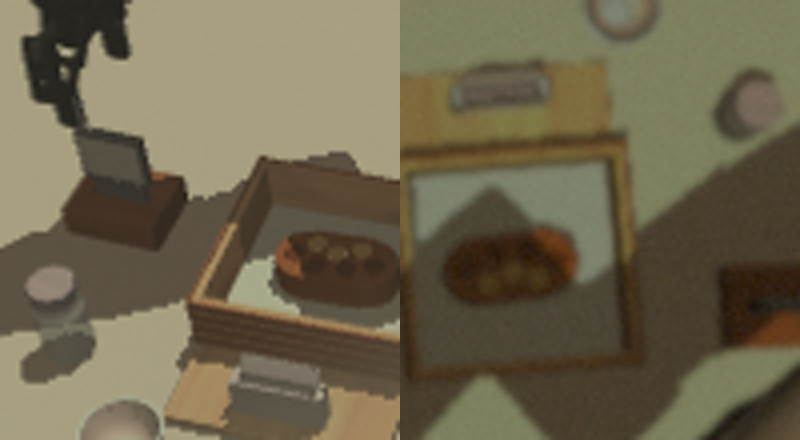

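The pie lies flat in the empty crate (top crop (510,265)). The holder still stands in its block (scene crop (115,165)), with the gripper above it. Descend and grip.

Request:
{"op": "send_rows", "data": {"series": [-0.2, 0, 2.5, 0, 0, 0, 1, -0.2, 0, 5, 0, 0, 0, 1, -0.2, 0, 7, 0, 0, 0, 1, -0.2, 0, 8.1, 0, 0, 0, 1, -0.2, 0, 8.1, 0, 0, 0, 0.4, -0.2, 0, 8.1, 0, 0, 0, 0.4, -0.2, 0, 8.1, 0, 0, 0, 0.3, -0.2, 0, 8.1, 0, 0, 0, 0.3, -0.2, 0, 8.1, 0, 0, 0, 0.3, -0.2, 0, 8.1, 0, 0, 0, 0.3], "newtons": 30}}

```text
clock: 11.18
tcp_pos: [0.4686, -0.4021, 0.0609]
orientation: [0.001, 0.676, 0.737, -0.0]
wrist_force: [-0.2, -0.0, -1.0]
finger_gap: 0.0254
```

```bash
python3 -c "
from h import *
st()
a=read_camera('scene');b=read_camera('top')
cv2.imwrite('pics/h2.png',np.hstack([crop(a,180,165,80,90,5),crop(b,390,226,80,90,5)]))"
```

```text
t 11.18 tcp [ 0.4686 -0.4021  0.0609] head 95.0 zdir [ 0.001 -0.001 -1.   ] F [-0.2 -0.  -1. ] M [-0.05  0.   -0.01] gap 0.0254 q [-0.84  0.49 -0.12  0.96 -0.    0.64]
```

View pics/h2.png

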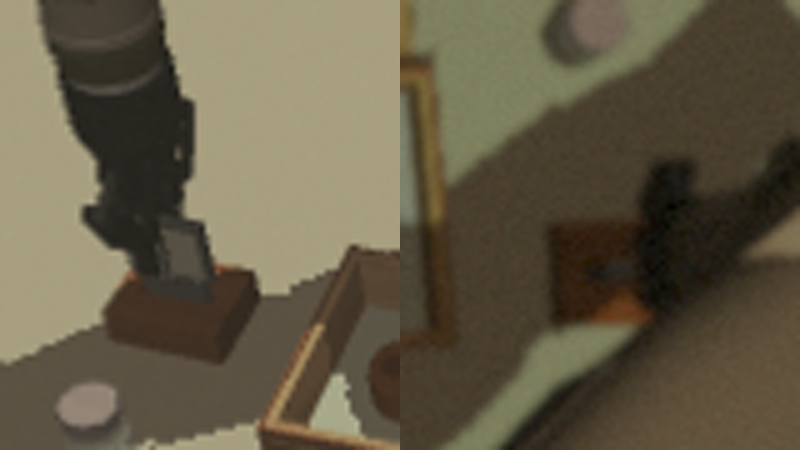

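The front finger at crop (150,240) covers the left part of the panel (visible up to (213,250)). I'll check the centring by projection before closing.

```bash
python3 -c "
from h import *
f=lambda P:((proj('scene',P)-[140,120]+.5)*5).round(0).tolist()
r=R.from_euler('z',5,degrees=True)
print('panel corners',f(r.apply(box(.005,.0051,-.032,.032,.046,.102))[::1]+[.467,-.400,0]))
print('front finger tip edges',f(r.apply([[.02,-.011,.062],[.02,.011,.062],[.02,0,.08]])+[.4686,-.4021,0]))"
```

```text
panel corners [[129.0, 274.0], [113.0, 216.0], [211.0, 289.0], [197.0, 231.0], [129.0, 274.0], [113.0, 216.0], [211.0, 289.0], [197.0, 231.0]]
front finger tip edges [[139.0, 277.0], [168.0, 283.0], [148.0, 262.0]]
```

Projection agrees to within 1–2 pixels: the grip is centred to a few mm. Close firmly and lift.

Request:
{"op": "send_rows", "data": {"series": [0, 0, 0, 0, 0, 0, 0, 0, 0, 0, 0, 0, 0, 0, 0, 0, 0, 0, 0, 0, 0, 0, 0, 0, 0, 0, 0, 0, 0, 0, 0, 0, 0, 0, 0, 0, 0, 0, 0, 0, 0, 0, 0, 0, -1.5, 0, 0, 0, 0, 0, 0, -3.5, 0, 0, 0, 0, 0, 0, -6, 0, 0, 0, 0, 0, 0, -8.5, 0, 0, 0, 0], "newtons": 90}}

```text
clock: 12.12
tcp_pos: [0.4674, -0.4007, 0.1444]
orientation: [-0.001, 0.676, 0.737, 0.0]
wrist_force: [0.0, -0.3, -0.9]
finger_gap: 0.0089
```

```bash
python3 -c "
from h import *
st(); plan((.467,-.402,.19,95.8),(.636,-.1615,.19,95.8))
read_camera('scene')
print([(round(d['p'],2),d['box']) for d in silhouettes('scene','holder')])"
```

```text
t 12.12 tcp [ 0.4674 -0.4007  0.1444] head 95.0 zdir [-0.002  0.002 -1.   ] F [ 0.  -0.3 -0.9] M [-0.04  0.   -0.03] gap 0.0089 q [-0.84  0.43  0.    1.15  0.    0.64]
shift cm [-0.12 -0.06 -4.57] turn [-0.1 -0.1 -0.8]
shift cm [22.38 18.87 -4.55] turn [-0.1 -0.1 -0.8]
[(0.8, [161.4, 144.1, 20.7, 20.8]), (0.34, [233.2, 267.5, 45.4, 41.7])]
```

Request:
{"op": "send_rows", "data": {"series": [0, 0, -3, 0, 0, 0, 0, 2.5, 2, -3, 0, 0, 0, 0, 5.5, 4.5, -3, 0, 0, 0, 0, 8.5, 7, -3, 0, 0, 0, 0, 11.5, 9.5, -3, 0, 0, -0.8, 0, 14.5, 12, -3, 0, 0, -0.8, 0, 17.5, 14.7, -2, 0, 0, -0.8, 0, 20.3, 17, -1, 0, 0, -0.8, 0, 22.4, 18.9, 0, 0, 0, -0.8, 0, 22.4, 18.9, 1, 0, 0, -0.8, 0]}}

```text
clock: 13.05
tcp_pos: [0.6391, -0.1567, 0.1326]
orientation: [-0.001, 0.668, 0.744, 0.001]
wrist_force: [-0.4, 0.1, -1.0]
finger_gap: 0.0092
```

```bash
python3 - <<'E'
from h import *
st(); plan((.636,-.1615,.124,95.8))
a=read_camera('scene');b=read_camera('top')
s=get_state();p=s["tcp_pos"]
# holder fit with height from TCP; fingers occlude so report box too
dz=p[2]-.0545-.006
H=[h+[0,0,dz] for h in M["holder"]]
out=[]
for c,im,u,v in(("scene",a,215,205),("top",b,330,180)):
    k=5; o=crop(im,u,v,80,90,k); org=[int(u-40),int(v-45)]
    for hs,pp,col in((H,(p[0],p[1],np.radians(5.8)),(255,255,0)),):
        for h in hs[:1]+[box(-.003,.003,-.025,.025,.006+dz,.048+dz)]:
            q=(proj(c,R.from_euler("z",pp[2]).apply(h)+[pp[0],pp[1],0])-org+.5)*k
            cv2.polylines(o,[cv2.convexHull(np.int32(q))],True,col,1)
    sl=R.from_euler("z",.1).apply(np.array([[.1265,-.033,.062],[.1265,.033,.062],[.1535,.033,.062],[.1535,-.033,.062]]))+[.4966,-.1756,0]
    cv2.polylines(o,[np.int32((proj(c,sl)-org+.5)*k)],True,(0,0,255),1)
    out.append(o)
cv2.imwrite("pics/r1.png",np.hstack(out))
E
```

```text
t 13.05 tcp [ 0.6391 -0.1567  0.1326] head 96.1 zdir [-0.     0.002 -1.   ] F [-0.4  0.1 -1. ] M [-0.03  0.01  0.04] gap 0.0092 q [-0.36  0.52  0.11  1.16  0.    1.1 ]
shift cm [-0.45 -0.35  0.86] turn [-0.  -0.1  0.3]
```

View pics/r1.png

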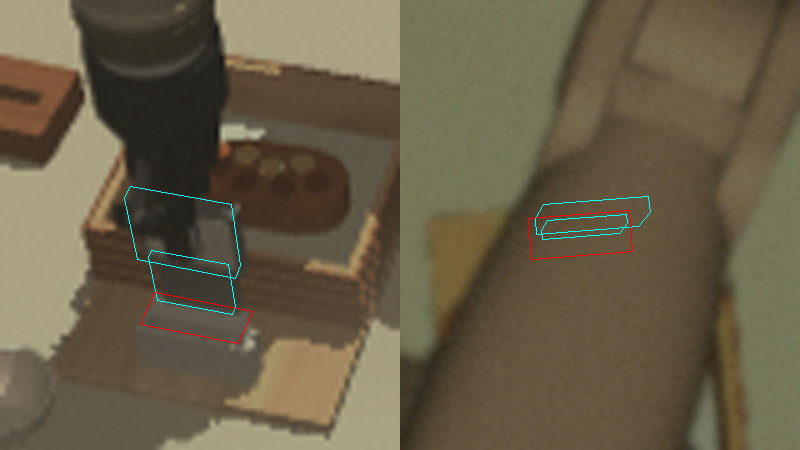

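The picture shows the pie in the crate at (280,190) and the holder's tongue (150–235, 250–315) right above the rail mouth (140–255, 295–345). Let the arm settle and recheck the pose before going in.

Request:
{"op": "send_rows", "data": {"series": [0.1, 0, 0, 0, 0, 0, 0, 0.1, 0, 0, 0, 0, 0, 0, 0.1, 0, 0, 0, 0, 0, 0, 0.1, 0, 0, 0, 0, 0, 0, 0.1, 0, 0, 0, 0, 0, 0, 0.1, 0, 0, 0, 0, 0, 0]}}

```text
clock: 13.65
tcp_pos: [0.6368, -0.1618, 0.1353]
orientation: [0.0, 0.671, 0.741, 0.0]
wrist_force: [-0.5, -0.1, -1.6]
finger_gap: 0.009
```

```bash
python3 - <<'E'
from h import *
st(); plan((.636,-.160,.118,95.8),(.636,-.160,.095,95.8),(.636,-.160,.0765,95.8))
E
```

```text
t 13.65 tcp [ 0.6368 -0.1618  0.1353] head 95.7 zdir [ 0.001 -0.    -1.   ] F [-0.5 -0.1 -1.6] M [ 0.06 -0.05 -0.03] gap 0.009 q [-0.37  0.51  0.11  1.17 -0.    1.1 ]
shift cm [ 0.18 -0.07  1.73] turn [ 0.   0.  -0.1]
shift cm [ 0.19 -0.07  4.03] turn [ 0.   0.  -0.1]
shift cm [ 0.19 -0.07  5.88] turn [ 0.   0.  -0.1]
```

Request:
{"op": "send_rows", "data": {"series": [0.2, -0.1, 0.5, 0, 0, 0, 0, 0.2, -0.1, 1, 0, 0, 0, 0, 0.2, -0.1, 1.5, 0, 0, 0, 0, 0.2, -0.1, 2, 0, 0, 0, 0, 0.2, -0.1, 2.5, 0, 0, 0, 0, 0.2, -0.1, 3, 0, 0, 0, 0, 0.2, -0.1, 3.4, 0, 0, 0, 0, 0.2, -0.1, 3.8, 0, 0, 0, 0, 0.2, -0.1, 4.2, 0, 0, 0, 0, 0.2, -0.1, 4.2, 0, 0, 0, 0]}}

```text
clock: 14.48
tcp_pos: [0.6361, -0.159, 0.0919]
orientation: [0.0, 0.671, 0.742, 0.0]
wrist_force: [2.9, 0.7, -2.5]
finger_gap: 0.009
```

```bash
python3 - <<'E'
from h import *
st(); plan((.636,-.160,.0765,95.8))
E
```

```text
t 14.48 tcp [ 0.6361 -0.159   0.0919] head 95.8 zdir [ 0.001  0.    -1.   ] F [ 2.9  0.7 -2.5] M [ 0.01 -0.77 -0.07] gap 0.009 q [-0.37  0.53  0.04  1.07  0.    1.1 ]
shift cm [-0.1  -0.02  1.54] turn [ 0. -0. -0.]
```

Foot at about 37 mm, inside the straight part of the slot, with only light side contact (+x 2.9 N). Press on with a 1 mm relief in +x.

Request:
{"op": "send_rows", "data": {"series": [0, 0.1, 0.2, 0, 0, 0, 0, 0, 0.1, 0.4, 0, 0, 0, 0, 0, 0.1, 0.6, 0, 0, 0, 0, 0, 0.1, 0.8, 0, 0, 0, 0, 0, 0.1, 1.0, 0, 0, 0, 0, 0, 0.1, 1.2, 0, 0, 0, 0, 0, 0.1, 1.4, 0, 0, 0, 0, 0, 0.1, 1.5, 0, 0, 0, 0, 0, 0.1, 1.6, 0, 0, 0, 0, 0, 0.1, 1.6, 0, 0, 0, 0], "newtons": 110}}

```text
clock: 15.32
tcp_pos: [0.6364, -0.159, 0.0777]
orientation: [0.0, 0.671, 0.742, -0.0]
wrist_force: [-2.9, 1.2, 8.4]
finger_gap: 0.0089
```

```bash
python3 - <<'E'
from h import *
st(); plan((.636,-.160,.0765,95.8))
E
```

```text
t 15.32 tcp [ 0.6364 -0.159   0.0777] head 95.8 zdir [ 0. -0. -1.] F [-2.9  1.2  8.4] M [ 0.28  0.72 -0.02] gap 0.0089 q [-0.37  0.55  0.02  1.04 -0.    1.1 ]
shift cm [-0.1  -0.05  0.12] turn [ 0.  0. -0.]
```

Request:
{"op": "send_rows", "data": {"series": [0, 0, 0.1, 0, 0, 0, 0, 0, 0, 0.1, 0, 0, 0, 0, 0, 0, 0.2, 0, 0, 0, 0, 0, 0, 0.2, 0, 0, 0, 0, 0, 0, 0.3, 0, 0, 0, 0, 0, 0, 0.3, 0, 0, 0, 0, 0, 0, 0.3, 0, 0, 0, 0, 0, 0, 0.3, 0, 0, 0, 0]}}

```text
clock: 15.98
tcp_pos: [0.6366, -0.159, 0.0761]
orientation: [0.001, 0.671, 0.742, 0.0]
wrist_force: [-5.5, 2.1, 13.6]
finger_gap: 0.0092
```

```bash
python3 - <<'E'
from h import *
st()
E
```

```text
t 15.98 tcp [ 0.6366 -0.159   0.0761] head 95.8 zdir [ 0.001 -0.001 -1.   ] F [-5.5  2.1 13.6] M [ 0.4   1.15 -0.02] gap 0.0092 q [-0.37  0.55  0.02  1.04 -0.    1.1 ]
```

Request:
{"op": "send_rows", "data": {"series": [0, 0, 0.1, 0, 0, 0, 0, 0, -0.05, 0.2, 0, 0, 0, 0, 0, -0.05, 0.3, 0, 0, 0, 0, 0, -0.05, 0.3, 0, 0, 0, 0, 0, -0.05, 0.3, 0, 0, 0, 0, 0, -0.05, 0.3, 0, 0, 0, 0]}}

```text
clock: 16.48
tcp_pos: [0.6367, -0.159, 0.076]
orientation: [0.002, 0.67, 0.742, 0.001]
wrist_force: [-8.9, 2.8, 27.0]
finger_gap: 0.009
```

```bash
python3 - <<'E'
from h import *
st()
a=read_camera('scene');b=read_camera('top')
cv2.imwrite("pics/f1.png",np.hstack([crop(a,215,205,80,90,5),cv2.resize(crop(b,290,200,280,315,10/7),(400,450))]))
E
```

```text
t 16.48 tcp [ 0.6367 -0.159   0.076 ] head 95.8 zdir [ 0.004 -0.001 -1.   ] F [-8.9  2.8 27. ] M [ 0.91  2.18 -0.05] gap 0.009 q [-0.37  0.54  0.01  1.03 -0.    1.1 ]
```

View pics/f1.png

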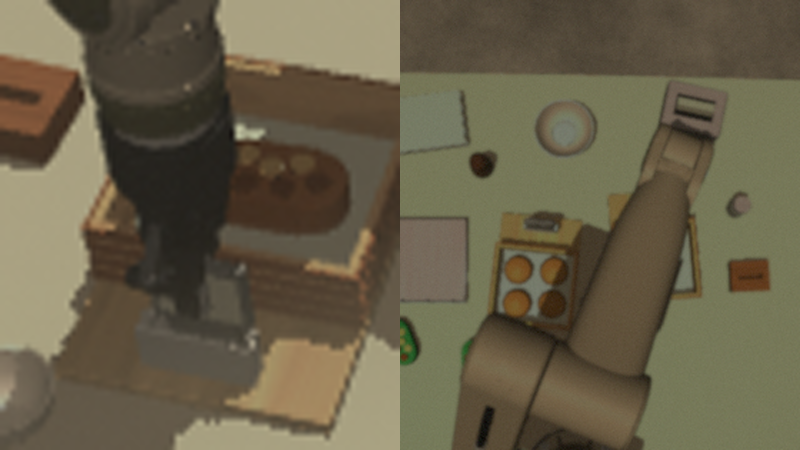

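The holder sits in the rail at scene crop (200,300) with the pie behind it in the crate. The force rose from 13.6 to 27 N with no further travel (TCP z 76 mm, expected 76.5), so the strip is on its stop. Check the force is steady, then hand in.

```bash
python3 - <<'E'
from h import *
st(); f=get_state()["wrist_force"][2]
if 14<f<37: print(hand_in())
st()
E
```

```text
t 16.58 tcp [ 0.6367 -0.159   0.076 ] head 95.8 zdir [ 0.004 -0.001 -1.   ] F [-9.   2.5 28. ] M [ 0.89  2.16 -0.04] gap 0.0091 q [-0.37  0.54  0.01  1.03 -0.    1.1 ]
the job is handed in; nothing more can be done
None
the job is handed in; nothing more can be done
```

I moved the brown pie from the steel tray into the empty crate. It lies flat near the centre, fitted at about (0.494, -0.171). I then took the loose holder from its block and pushed its tongue into that crate's rail. The job was handed in at about 16.6 s with the gripper still closed on the holder and pressing it.

**Last checks:**
- **Holder home:** TCP height was 76.0 mm against 76.5 mm expected. Over the last 3 mm of commanded travel the push rose from 13.6 to 27 N with almost no movement (0.1 mm), so I take the spring strip to be on its stop. I had no direct reading of the strip itself.
- **Force:** the downward push was a steady 28 N, with a sideways push of about 9 N against the slot wall. I tried a small sideways correction to ease it, but it did not come down.
- **Other things:** the last top picture shows the bowl, mill, shaker and full crate still standing. The arm hid the ramekin in that picture; part of it showed in the scene crop.

**Disagreements:** the two cameras differed by about 3 mm on the crate's position and about 7° on the pie's angle. Both were within tolerance.

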